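Switch two mixers to centre off before the power returns

TASK

The power to this laboratory bench has tripped: before it comes back, set the three-position toggle of both mixers, the tube roller and the plate shaker, to its centre off position. The tall bottle stands in the way of the roller's switch: stand it upright in the empty tray between the machines, never tipping it over, and leave the tube, the microplate, the squat jar and the timer where they are.

Things in the scene. Friction and masses are not known exactly. Their poses are not given: they have to be found in the camera images.
- roller: Tube roller: cream box, white deck with cheeks (to z=210) and three black rollers along y. Fixed. Origin: centre of underside; +x to its back, y along its width, z up. In mm: housing 195x200, front face x=-75, up to z=145. A panel before it slopes 35 deg from (x=-73, z=66) down to (x=-120, z=34). The deck overhangs the panel to x=-100, at z=145-163: a vertical gripper cannot reach the switch.
- roller_off (a point): Fixed point: where the lever's tip is at centre off. z axis: squarely out of the sloped panel (35 deg from vertical, up and to the robot), the way to come in; y axis: the line the lever swings along (machine's y); x axis: up the panel. The lever pivots 42 mm below along -z, at the panel's face. Panel clear 80 mm to either side.
- roller_toggle_tip (a point): Tip of the lever itself, moves with it. A plain steel bat 42 mm long from pivot to tip, 9 mm thick at the foot, 13 mm near the tip; a collar 16 mm in diameter, 8 mm high, surrounds its foot.
- roller_toggle (a joint): Lever angle, rad: 0 = centre off, positive leans to +y of roller_off, negative to -y. Spring detents at 0 and +-0.40, stops at +-0.45; starts at +0.40. 3 to 4 N at the tip throws it out of a detent. Let go within 0.17 of centre it snaps to 0, beyond 0.23 to the end; a careless push throws it right across.
- shaker: Plate shaker: grey-blue box, flat aluminium platform (top z=170, side rims to z=182). Fixed. Origin: centre of underside; +x to its back, y along its width, z up. In mm: housing 195x200, front face x=-75, up to z=145. A panel before it slopes 35 deg from (x=-73, z=66) down to (x=-120, z=34). The deck overhangs the panel to x=-100, at z=158-170: a vertical gripper cannot reach the switch.
- shaker_off (a point): Fixed point: where the lever's tip is at centre off. z axis: squarely out of the sloped panel (35 deg from vertical, up and to the robot), the way to come in; y axis: the line the lever swings along (machine's y); x axis: up the panel. The lever pivots 42 mm below along -z, at the panel's face. Panel clear 80 mm to either side.
- shaker_toggle_tip (a point): Tip of the lever itself, moves with it. A plain steel bat 42 mm long from pivot to tip, 9 mm thick at the foot, 13 mm near the tip; a collar 16 mm in diameter, 8 mm high, surrounds its foot.
- shaker_toggle (a joint): Lever angle, rad: 0 = centre off, positive leans to +y of shaker_off, negative to -y. Spring detents at 0 and +-0.40, stops at +-0.45; starts at -0.40. 3 to 4 N at the tip throws it out of a detent. Let go within 0.17 of centre it snaps to 0, beyond 0.23 to the end; a careless push throws it right across.
- tube: Bystander: clear tube, 28 mm diameter, 115 long, lying along y on the roller's rollers, top about 213 mm above the bench; origin at its middle. Leave it.
- plate: Bystander: white microplate 86x128x14 mm lying loose on the shaker's platform; origin at the centre of its underside. Leave it.
- bottle_center (a point): Centre (half-way up) of the loose white reagent bottle, tall and slim, that stands right in front of the roller's switch: straight round wall 46 mm diameter from the foot to 112 mm, then a 32 mm cap up to 130 mm; this point is 65 mm above its foot, z is its axis. Mass about 0.18 to 0.35 kg.
- tray_floor (a point): Centre of the inner floor of the open square grey bench tray, which is fixed to the bench between the two machines: 120x120 mm outside, 112x112 inside, rim 25 mm above the bench, floor 4 mm above it; axes square to its walls.
- timer: Bystander: white bench timer 55x75x26 mm lying loose on the bench in front of the shaker; origin at the centre of its underside. Leave it.
- jar_center (a point): Bystander: squat loose jar, 60 mm diameter, 75 mm high, behind the tray; leave it. The point is half-way up.
There are look-alikes about, which are no part of the job. Leave any turquoise look-alike of the part that bears bottle_center alone.

How it is judged:
By the outcome, as a careful person would: the job done as asked, in the order asked, and still so for the second after the job is handed in, with the robot touching nothing.
It also fails if it takes over 61 s, if anything falls off the work surface, if the arm or the gripper's body presses on something with over 40 N, if the wrist force passes 120 N, or if a joint passes its speed limit or range.

ROBOT

A 6-joint arm with a two-finger parallel gripper is mounted at the origin on the work surface. World frame = base frame: x ahead of the robot, y to its left, z up, the work surface at z = 0. Lengths are in m, angles in rad, forces in N, time in s.
With the tool pointing down it reaches from about 0.375 to 0.9 m from the base axis. Payload 3.1 kg.
Tool frame: the origin (TCP) lies on the centre line of the jaws, within the pads' length; the fingertips stand robot.nose_length ahead of it and the grasp point (between the pads) lies 6 mm ahead of it (robot.nose_length is the distance from the TCP to the fingertips, in m); z points along the fingers, y is the line along which they close (so a half turn about z gives the same grasp; the last joint's range is limited). The gripper opens to 87 mm and grips with 3 to 60 N. Pads are 19 mm wide; open, the fingers measure 117 mm over their backs; the gripper's body (75 mm by 190 mm) begins 51 mm behind the grasp point.
Start: joints at [-1.417, 0.527, 1.433, -0, 1.181, -0.178], TCP at [0.204, -0.591, 0.214] pointing down, gripper open.
Joint ranges: [-3.08, 3.08], [-0.75, 2.2], [0.22, 2.44], [-1.43, 4.57], [0, 2.65], [-2.85, 2.85]. Speed limits (rad/s): [2.79, 2.79, 3.14, 3.14, 3.14, 3.14].

INTERFACE

Orientations are given as a unit quaternion [x, y, z, w].
In Python, from rig import robot gives the robot as it stands.
- The arm moves only by the shell command python3 -m crank 'ROWS' [FORCE]. ROWS is JSON, one flat list of numbers, 7 for each row, row after row: the shift along the tool's x, y, z in mm, then the turn, a rotation vector about the tool's x, y, z in degrees, then the closure in counts, from 0 (fully open) to 255 (shut). In form: [x, y, z, ax, ay, az, fingers, x, y, z, ax, ay, az, fingers, ...]. A call has exactly 5 rows; each row is the pose to reach, as a shift and turn from the pose commanded when the call began, along the tool's axes at that moment; what a row does not reach only later rows make up. A row lasts 1/12 s, in which the tool goes at most 41.7 mm and 7.16 degrees, less where a joint would pass 70% of its speed; a pose out of reach is approached as far as the arm can. A call with a gripper value outside its range is refused whole. The fingers move at their own pace and stop on an object; FORCE is the grip in N (left out, the last holds). Time passes only in rows, so rows that repeat a pose let the fingers close, or fill a call up. It gives the time, the measured TCP pose, the force, the opening and the grip force at its end, in the units of the state.
- robot.get_obs(): the state, without advancing time (a new reading comes with each control period).
- robot.camera(name): name is "scene" or "top" or "wrist"; returns a dict with "pixels" (384x512x3 uint8, red, green, blue), "intrinsics" (3x3 intrinsics, pixels), "extrinsics" (4x4, takes a point from camera to world coordinates); the wrist camera has in their place "mount" (4x4, takes a point from camera to tool coordinates, whose origin is the TCP and whose axes are the flange's). Camera axes: x right, y down, z forward; pixel columns grow to the right and rows downward; lengths in m; the calibration is good to about 2 mm. A picture is of the moment at which its call begins: read the wrist's pose just before it. There is no depth.
- robot.hand_in(): hands the job in; it is judged then, once.
The state is a dict: "time": time; "q": joint angles; "joint_velocities": joint speeds; "joint_torque": joint torques, N m; "position": TCP position; "tool_rot": TCP orientation; "ft_force": force on the tool from outside, world axes, zero at the start; "moment": the same for the moment, N m; "grip_width": finger opening in m; "grip_force": force on a finger pad.
Only numpy, scipy, OpenCV 4.12 (cv2) and the standard library are available. Lean on these libraries where they do the work, as an engineer would, in place of code of your own. Each camera call takes 0.05 s, during which the arm holds its last target. There are 200 camera calls.

## Working session

There is one attempt and no reset: what is moved stays moved. The work goes in short steps, Python scripts to look and compute and a shell command to move; the robot and the scene stay as the last step left them, time stands still between calls to the robot, and variables do not carry over. Pictures are saved under pics/ and viewed, at most 10 in all, crops included, and the job is handed in when it is done.

```bash
ls; mkdir -p pics
python3 - <<'E'
from rig import robot
import cv2,numpy as np
np.set_printoptions(precision=4,suppress=True)
o=robot.get_obs(); print(o['time'],o['position'],o['tool_rot'],o['grip_width'],robot.nose_length)
for n in ["scene","top"]:
    c=robot.camera(n); cv2.imwrite(f"pics/{n}0.png",c["pixels"][:,:,::-1]); print(n,c["intrinsics"],c["extrinsics"])
a=np.vstack([cv2.imread("pics/scene0.png"),cv2.imread("pics/top0.png")])
c=robot.camera("wrist");print(c["intrinsics"],c["mount"])
E
```

```text
pics
0.0 [ 0.2035 -0.5902  0.2129] [ 0.9863  0.1651  0.     -0.0011] 0.08714022775356765 0.025
scene [[348.4806   0.     258.0999]
 [  0.     348.4806 191.9135]
 [  0.       0.       1.    ]] [[-0.1504  0.8388 -0.5233  1.0139]
 [ 0.9885  0.1357 -0.0666  0.0111]
 [ 0.0152 -0.5273 -0.8495  0.9573]
 [ 0.      0.      0.      1.    ]]
top [[470.1144   0.     260.9602]
 [  0.     470.1144 199.62  ]
 [  0.       0.       1.    ]] [[-0.0058 -0.9973  0.0726  0.3985]
 [-1.      0.0059  0.0012 -0.0641]
 [-0.0016 -0.0726 -0.9974  1.5162]
 [ 0.      0.      0.      1.    ]]
[[320.8183   0.     252.9755]
 [  0.     320.8183 194.3102]
 [  0.       0.       1.    ]] [[ 0.0008 -0.9552 -0.2961  0.0811]
 [ 1.      0.0009 -0.0002 -0.0015]
 [ 0.0005 -0.2961  0.9552 -0.171 ]
 [ 0.      0.      0.      1.    ]]
```

View pics/scene0.png

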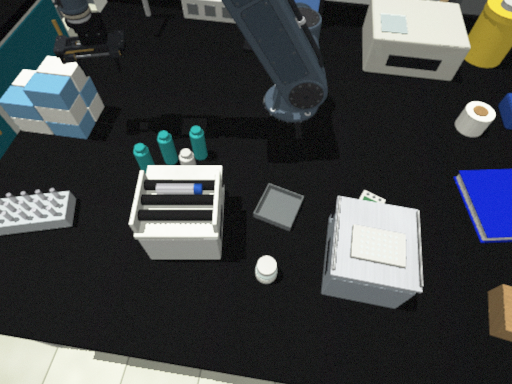

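View pics/top0.png

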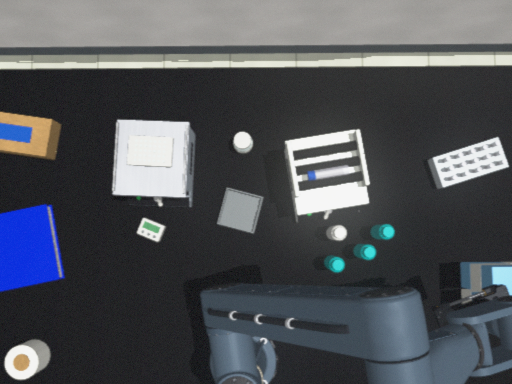

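White bottle candidates in top view: white with white cap at (337,233) is the one in front of the roller's switch. The look-alikes are turquoise at (383,231), (364,252) and (334,264), and the squat jar at (243,142). I'll choose the white one at (337,233). Next, a close crop of it and of each machine's front.

Run:
```python
import cv2
t=cv2.imread("pics/top0.png")
f=lambda x0,x1,y0,y1,s:cv2.resize(t[y0:y1,x0:x1],None,fx=s,fy=s,interpolation=cv2.INTER_CUBIC)
cv2.imwrite("pics/rol.png",f(280,400,125,245,5))
cv2.imwrite("pics/sha.png",f(105,265,110,230,5))
```

```text
(no output)
```

View pics/rol.png

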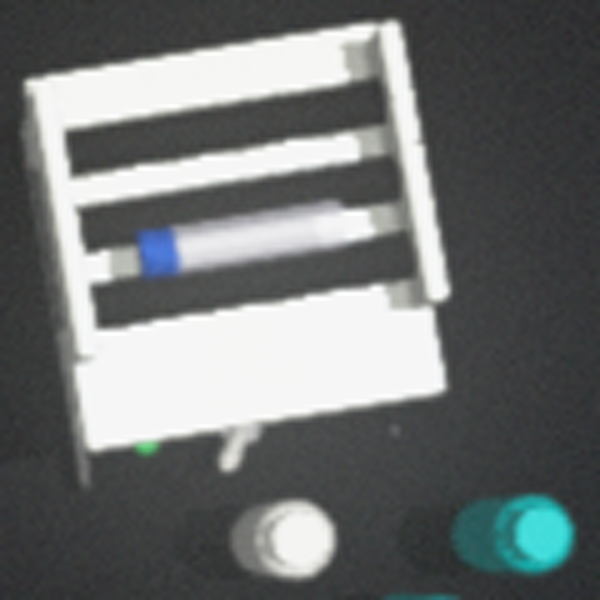

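View pics/sha.png

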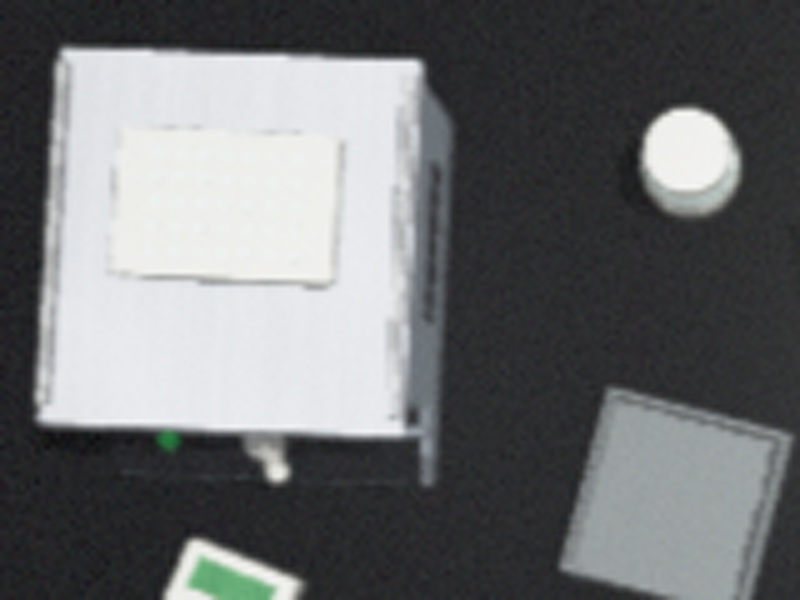

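The roller crop shows the deck lip corners at px (298,215) and (369,202.6). The lever tip is at (326,218), leaning left (+y), and the white bottle's cap is at (340.4,232.6). The shaker crop shows its lip at (112.6,195)–(186,197.4) and the tip at (160.4,204.4), leaning right (−y). The tray rim corners are at (227,187.6), (263.4,197.4) and (217.4,224.4).

```bash
cat > h.py <<'E'
import numpy as np, cv2
from scipy.spatial.transform import Rotation as R
np.set_printoptions(precision=4,suppress=True)
K=np.array([[470.1144,0,260.9602],[0,470.1144,199.62],[0,0,1]])
E=np.array([[-.0058,-.9973,.0726,.3985],[-1,.0059,.0012,-.0641],[-.0016,-.0726,-.9974,1.5162],[0,0,0,1]])
def ray(px,z,K=K,E=E):
    d=E[:3,:3]@np.linalg.inv(K)@[*px,1]; o=E[:3,3]
    return o+d*(z-o[2])/d[2]
def mpose(a,b,z):            # a = +y lip corner, b = -y corner (world), lip at machine x=-100
    a,b=ray(a,z),ray(b,z); y=(a-b)[:2]; w=np.linalg.norm(y); y/=w
    x=np.array([y[1],-y[0]]); m=(a+b)[:2]/2
    return m+.1*x, np.arctan2(x[1],x[0]), w, x, y
def delta(pos,Rt):           # rows shift (mm, tool axes now) and rotvec (deg) to target, from measured pose
    from rig import robot
    o=robot.get_obs(); R0=R.from_quat(o['tool_rot'])
    return R0.inv().apply(np.array(pos)-o['position'])*1e3, (R0.inv()*Rt).as_rotvec(degrees=True), o
def tool(yaw,tilt=0):        # tool x heading yaw, z down, tilted forward by tilt deg
    return R.from_euler('z',yaw)*R.from_euler('x',180,degrees=True)*R.from_euler('y',tilt,degrees=True)
E
python3 - <<'E'
from h import *
rc,ry,rw,rx,ryy=mpose((298,215),(369,202.6),.163)
sc,sy,sw,sx,syy=mpose((112.6,195),(186,197.4),.170)
print('roller',rc,np.degrees(ry),rw,'shaker',sc,np.degrees(sy),sw)
for n,c,x,y,tp,s in (('r',rc,rx,ryy,(326,218),1),('s',sc,sx,syy,(160.4,204.4),-1)):
    off=c-.1206*x; t=ray(tp,.082)[:2]
    print(n,'off',off,'tip seen in machine',(t-c)@x,(t-c)@y)
b=ray((340.4,232.6),.130); print('bottle',b,'in roller frame',(b[:2]-rc)@rx,(b[:2]-rc)@ryy, np.hypot(*b[:2]))
c1,c2,c3=[ray(p,.025) for p in ((227,187.6),(263.4,197.4),(217.4,224.4))]
print('tray',(c2+c3)/2,np.linalg.norm(c1-c2),np.linalg.norm(c1-c3),'yaw',np.degrees(np.arctan2(*(c1-c3)[1::-1])))
print('jar',ray((242.4,140),.075))
# rival bottles
for p in ((383,231),(364,252),(334,264)): print(ray(p,.13)[:2])
E
```

```text
roller [ 0.5679 -0.2548] 9.56427622186934 0.2080105552892952 shaker [0.6082 0.2545] -2.2164601267151074 0.21124327272010032
r off [ 0.4489 -0.2748] tip seen in machine -0.12156841053863436 0.01481379304189448
s off [0.4877 0.2592] tip seen in machine -0.11765705053104371 -0.013887998768165521
bottle [ 0.4008 -0.2955  0.13  ] in roller frame -0.17151572162632495 -0.012350128726682733 0.4979263740872028
tray [0.4716 0.003  0.025 ] 0.12013876477363153 0.12085385185347138 yaw -14.611301691902728
jar [ 0.6892 -0.0059  0.075 ]
[ 0.4048 -0.4208]
[ 0.3437 -0.3636]
[ 0.3092 -0.2751]
```

Run:
```python
from h import *
s,r,o=delta([.4008,-.2955,.2129],tool(np.radians(9.56))); print(s,r)
```

```text
[ 282.5417 -214.4617    0.6516] [-0.0954 -0.0102  9.4532]
```

```bash
python3 -m crank '[30,-22,0,0,0,3,0, 65,-48,0,0,0,6,0, 100,-75,0,0,0,9.5,0, 130,-98,0,0,0,9.5,0, 145,-110,0,0,0,9.5,0]'
python3 - <<'E'
from h import *
s,r,o=delta([.4008,-.2955,.2129],tool(np.radians(9.56))); print(s,r,o['time'],o['q'])
E
```

```text
time: 0.57
position: [0.3062, -0.4344, 0.2133]
tool_rot: [0.996, 0.084, 0.0, -0.002]
ft_force: [-0.4, -0.9, -0.4]
grip_width: 0.0872
grip_force: 0.0
[ 116.4448 -121.1886    1.0253] [-0.27   -0.0253  0.0595] 0.5667 [-1.1681  0.4045  1.664   0.0017  1.0775  0.234 ]
```

```bash
python3 -m crank '[24,-24,0,0,0,0,0, 48,-49,0,0,0,0,0, 72,-74,0,0,0,0,0, 96,-100,0,0,0,0,0, 114,-119,0,0,0,0,0]' >/dev/null
python3 -m crank '[0,0,0,0,0,0,0,0,0,0,0,0,0,0,0,0,0,0,0,0,0,0,0,0,0,0,0,0,0,0,0,0,0,0,0]' >/dev/null
python3 - <<'E'
from h import *
from rig import robot
s,r,o=delta([.4008,-.2955,.101],tool(np.radians(9.56))); print(s,r,o['time'])
c=robot.camera('wrist'); cv2.imwrite('pics/w1.png',c['pixels'][:,:,::-1])
T=np.eye(4);T[:3,:3]=R.from_quat(o['tool_rot']).as_matrix();T[:3,3]=o['position'];Ew=T@c['mount']
Kw=c['intrinsics']
def proj(p): q=np.linalg.inv(Ew)@[*p,1]; u=Kw@q[:3]; return u[:2]/u[2]
print('expect cap',proj([.4008,-.2955,.13]),'roller tip at +.4',proj([*( np.array([.5679,-.2548])+[-.1206*.986-.0164*.166,-.1206*.166+.0164*.986]),.082]))
E
```

```text
[  5.1185  -8.4792 112.7774] [ 0.016   0.0051 -0.1565] 1.4
expect cap [244.4894 190.5834] roller tip at +.4 [214.1284 122.995 ]
```

View pics/w1.png

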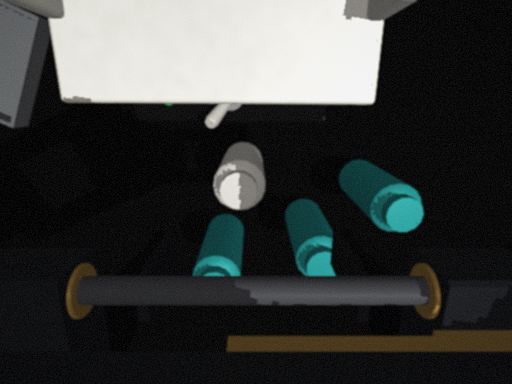

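Wrist view: the white bottle's cap is at (238,190), against (244,190.6) expected, so it sits about 3–4 mm further along −tool y. The roller lever tip is at (211,124), close to the expected (214,123). The turquoise ones are clear of the fingers' path.

```bash
python3 -m crank '[5,-11.5,0,0,0,0,0, 5,-11.5,20,0,0,0,0, 5,-11.5,50,0,0,0,0, 5,-11.5,80,0,0,0,0, 5,-11.5,102,0,0,0,0]' >/dev/null
python3 -m crank '[0,0,5,0,0,0,0, 0,0,9,0,0,0,0, 0,0,10,0,0,0,0, 0,0,10,0,0,0,40,0,0,10,0,0,0,80]' 15
python3 -m crank '[0,0,0,0,0,0,100, 0,0,0,0,0,0,140, 0,0,0,0,0,0,255, 0,0,0,0,0,0,255, 0,0,0,0,0,0,255]' 20
python3 - <<'E'
from h import *
s,r,o=delta([.4008,-.2955,.101],tool(np.radians(9.56))); print(s,r,o['time'],o['grip_width'])
E
```

```text
time: 2.28
position: [0.4014, -0.292, 0.1031]
tool_rot: [0.997, 0.083, 0.001, 0.001]
ft_force: [-0.1, -0.6, 0.4]
grip_width: 0.08
grip_force: 0.0
time: 2.7
position: [0.4007, -0.2913, 0.1021]
tool_rot: [0.997, 0.083, 0.0, 0.0]
ft_force: [-1.4, -0.2, -0.4]
grip_width: 0.0483
grip_force: 0.0
[-0.6226  4.1167  1.0625] [ 0.0183 -0.0126 -0.0499] 2.7 0.04827607311002844
```

```bash
python3 -m crank '[0,0,0,0,0,0,255, 0,0,0,0,0,0,255, 0,0,0,0,0,0,255, 0,0,0,0,0,0,255, 0,0,0,0,0,0,255]' 25
python3 -m crank '[0,0,-2,0,0,0,255, 0,0,-8,0,0,0,255, 0,0,-20,0,0,0,255, 0,0,-40,0,0,0,255, 0,0,-60,0,0,0,255]'
python3 - <<'E'
from h import *
s,r,o=delta([.4716,.003,.163],tool(np.radians(9.56))); print(s,r,o['time'],o['grip_width'])
E
```

```text
time: 3.12
position: [0.4008, -0.2915, 0.102]
tool_rot: [0.997, 0.083, 0.0, 0.0]
ft_force: [-0.3, -0.4, 2.4]
grip_width: 0.0436
grip_force: 25.0
time: 3.53
position: [0.3999, -0.2902, 0.1619]
tool_rot: [0.997, 0.083, -0.001, -0.001]
ft_force: [-0.1, 1.0, -3.0]
grip_width: 0.0431
grip_force: 25.0
[ 119.1864 -277.3604   -0.4774] [-0.1722  0.0965 -0.0528] 3.5333 0.04314409595501116
```

```bash
python3 -m crank '[0,-20,-10,0,0,0,255, 0,-50,-20,0,0,0,255, 0,-85,-20,0,0,0,255, 0,-120,-20,0,0,0,255, 0,-155,-20,0,0,0,255]'
python3 -m crank '[0,-35,0,0,0,0,255, 15,-65,0,0,0,0,255, 45,-90,0,0,0,0,255, 75,-110,0,0,0,0,255, 100,-120,0,0,0,0,255]'
python3 -m crank '[10,0,0,0,0,0,255, 15,0,0,0,0,0,255, 15,0,0,0,0,0,255, 15,0,0,0,0,0,255, 15,0,0,0,0,0,255]'
python3 - <<'E'
from h import *
from rig import robot
s,r,o=delta([.4716,.003,.106],tool(np.radians(9.56))); print(s,r,o['time'],o['grip_width'])
for n in('top','wrist'): cv2.imwrite(f'pics/{n}2.png',robot.camera(n)['pixels'][:,:,::-1])
t=cv2.imread('pics/top2.png')[150:270,190:390]; w=cv2.imread('pics/wrist2.png')
cv2.imwrite('pics/p2.png',np.hstack([cv2.resize(t,(500,300)),cv2.resize(w,(300,225)).copy() if 0 else cv2.copyMakeBorder(cv2.resize(w,(300,225)),0,75,0,0,0)]))
E
```

```text
time: 3.95
position: [0.3742, -0.1367, 0.1821]
tool_rot: [0.997, 0.082, -0.0, -0.0]
ft_force: [0.9, 1.2, -3.0]
grip_width: 0.0434
grip_force: 25.0
time: 4.37
position: [0.454, -0.0005, 0.1822]
tool_rot: [0.996, 0.084, -0.0, -0.001]
ft_force: [1.4, -0.5, -2.2]
grip_width: 0.0437
grip_force: 25.0
time: 4.78
position: [0.4669, -0.0017, 0.1815]
tool_rot: [0.997, 0.082, -0.001, -0.0]
ft_force: [0.2, 0.3, -2.1]
grip_width: 0.0434
grip_force: 25.0
[ 5.6197 -3.7974 75.5233] [-0.0455  0.1417 -0.1381] 4.7833 0.04339640986976819
```

View pics/p2.png

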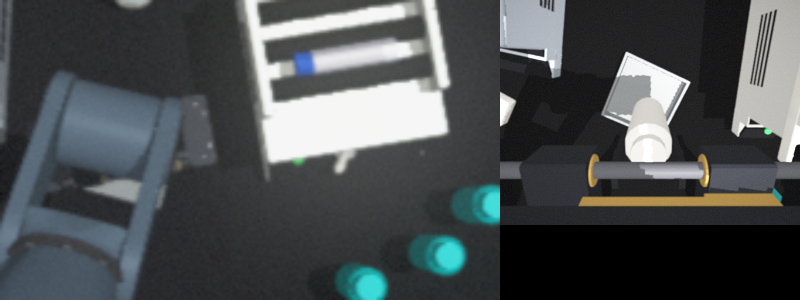

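The bottle is held upright over the tray, and the roller's lever is now free of it. Lowering to the floor contact at TCP z≈0.106.

```bash
python3 -m crank '[4,-2,15,0,0,0,255, 5.5,-4,35,0,0,0,255, 5.5,-4,55,0,0,0,255, 5.5,-4,66,0,0,0,255, 5.5,-4,72,0,0,0,255]'
python3 -m crank '[0,0,1,0,0,0,255, 0,0,1.5,0,0,0,255, 0,0,2.5,0,0,0,255, 0,0,3,0,0,0,255, 0,0,3,0,0,0,255]'
```

```text
time: 5.3
position: [0.4718, 0.0035, 0.1085]
tool_rot: [0.997, 0.082, -0.002, -0.001]
ft_force: [-0.7, 0.3, -1.9]
grip_width: 0.0432
grip_force: 25.0
time: 5.72
position: [0.4739, 0.0036, 0.1075]
tool_rot: [0.997, 0.083, 0.001, 0.0]
ft_force: [-0.6, 0.5, -2.6]
grip_width: 0.0429
grip_force: 25.0
```

```bash
python3 -m crank '[0,0,0,0,0,0,255, 0,0,1,0,0,0,255, 0,0,1,0,0,0,255, 0,0,1.5,0,0,0,255, 0,0,1.5,0,0,0,255]'
```

```text
time: 6.13
position: [0.4741, 0.0038, 0.1059]
tool_rot: [0.997, 0.083, 0.001, 0.0]
ft_force: [0.1, 1.3, 4.4]
grip_width: 0.0435
grip_force: 25.0
```

Contact: the force went from −2.6 to +4.4 N. Releasing and backing up.

```bash
python3 -m crank '[0,0,0,0,0,0,110, 0,0,0,0,0,0,60, 0,0,0,0,0,0,0, 0,0,0,0,0,0,0, 0,0,0,0,0,0,0]'
python3 -m crank '[0,0,0,0,0,0,0, 0,0,-10,0,0,0,0, 0,0,-40,0,0,0,0, 0,0,-75,0,0,0,0, 0,0,-110,0,0,0,0]'
python3 - <<'E'
from h import *
from rig import robot
P=lambda tp,rot: (lambda d:(d[0],d[1]))(delta(tp,rot))
# roller: pre-pose 110 mm out along the panel normal
def off(c,yaw): 
    x=np.array([np.cos(yaw),np.sin(yaw)]); n=np.array([*(-np.sin(np.radians(35))*x),np.cos(np.radians(35))])
    return np.array([*(c-.1206*x),.0844]),n
p,n=off(np.array([.5679,-.2548]),np.radians(9.56))
print('r',p,n,p+.12*n,*P(p+.12*n,tool(np.radians(9.56),35)))
p,n=off(np.array([.6082,.2545]),np.radians(-2.22))
print('s',p,n,p+.12*n,*P(p+.12*n,tool(np.radians(-2.22),35)))
print(robot.get_obs()['q'])
cv2.imwrite('pics/w3.png',robot.camera('wrist')['pixels'][:,:,::-1])
E
```

```text
time: 6.55
position: [0.4732, 0.0038, 0.1051]
tool_rot: [0.997, 0.083, -0.0, -0.0]
ft_force: [0.7, -0.3, -0.5]
grip_width: 0.0681
grip_force: 0.0
time: 6.97
position: [0.4725, 0.0039, 0.2159]
tool_rot: [0.997, 0.083, -0.001, -0.0]
ft_force: [0.6, 0.5, -0.4]
grip_width: 0.0865
grip_force: 0.0
r [ 0.449  -0.2748  0.0844] [-0.5656 -0.0953  0.8192] [ 0.3811 -0.2863  0.1827] [-137.9394  271.1711   33.2888] [-0.0425 35.1511 -0.0738]
s [0.4877 0.2592 0.0844] [-0.5731  0.0222  0.8192] [0.4189 0.2618 0.1827] [ -10.1536 -263.1623   33.5267] [-3.6255 35.0332 11.3434]
[-0.2288  0.3216  1.7991 -0.      1.0237  1.1762]
```

View pics/w3.png

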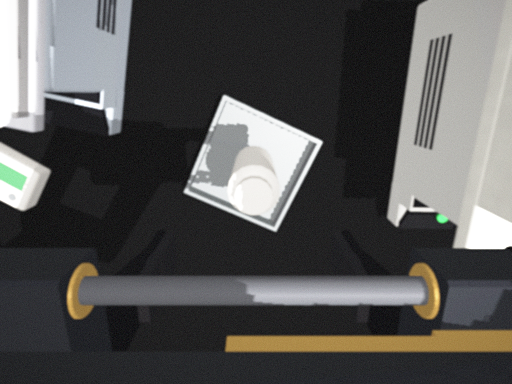

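The bottle stands upright inside the tray, with its cap at (253,187). On to the roller's switch.

```bash
python3 -m crank '[-20,10,0,0,0,0,0, -50,30,0,0,0,0,0, -80,55,0,0,0,0,0, -105,85,0,0,0,0,0, -125,115,0,0,0,0,0]'
python3 -m crank '[-13,35,0,0,0,0,0, -13,70,0,0,3,0,0, -13,105,5,0,8,0,0, -13,135,10,0,14,0,0, -13,150,15,0,20,0,0]'
python3 - <<'E'
from h import *
s,r,o=delta([.3811,-.2863,.1827],tool(np.radians(9.56),35)); print(s,r,o['time'],o['q'])
E
```

```text
time: 7.43
position: [0.3669, -0.1304, 0.2152]
tool_rot: [0.996, 0.084, -0.001, -0.0]
ft_force: [-0.1, -0.5, -0.8]
grip_width: 0.0869
grip_force: 0.0
time: 7.85
position: [0.3817, -0.2809, 0.2019]
tool_rot: [0.983, 0.082, 0.164, -0.012]
ft_force: [-0.3, 0.8, -0.7]
grip_width: 0.0867
grip_force: 0.0
[-7.5969  5.1707 17.7047] [ 0.2338 16.0578  0.0084] 7.85 [-1.0878  0.2868  1.982   0.4373  0.8119  0.0235]
```

Finish the tilt, settle, and look at the switch from here.

```bash
python3 -m crank '[-3,1,5,0,5,0,0, -6,3,12,0,10,0,0, -8,3,18,0,15,0,0, -8,3,18,0,16,0,0, -8,3,18,0,16,0,0]' >/dev/null
cat > look.py <<'E'
import sys
from h import *
from rig import robot
def look(name,c,yaw,ang):
    x=np.array([np.cos(yaw),np.sin(yaw)]); y3=np.array([-x[1],x[0],0]); n=np.array([*(-np.sin(np.radians(35))*x),np.cos(np.radians(35))])
    p=np.array([*(np.array(c)-.1206*x),.0844]); piv=p-.042*n; tip=piv+.042*(np.cos(ang)*n+np.sin(ang)*y3)
    s,r,o=delta(p+.12*n,tool(yaw,35)); print('to pre',s,r,o['time'],o['q'])
    cam=robot.camera('wrist'); T=np.eye(4);T[:3,:3]=R.from_quat(o['tool_rot']).as_matrix();T[:3,3]=o['position'];Ew=T@cam['mount']
    def pr(q): q=np.linalg.inv(Ew)@[*q,1]; u=cam['intrinsics']@q[:3]; return u[:2]/u[2],q[2]
    print('tip',pr(tip),'pivot',pr(piv),'off',pr(p))
    im=cam['pixels'][:,:,::-1]; cv2.imwrite(f'pics/{name}.png',np.ascontiguousarray(im))
    (u,v),_=pr(p); u,v=int(u),int(v); a,b=max(u-70,0),max(v-50,0)
    cv2.imwrite(f'pics/{name}c.png',cv2.resize(im[b:b+100,a:a+140],None,fx=5,fy=5,interpolation=cv2.INTER_CUBIC)); print('crop origin',a,b,'x5')
E
python3 -c "
from look import *
look('r4',[.5679,-.2548],np.radians(9.56),.4)"
```

```text
to pre [ 3.2047  7.6807 -1.0982] [-0.2599  0.385  -0.4086] 8.2667 [-1.2977  0.3719  2.1375  0.908   0.7998 -0.5959]
tip (array([246.0814, 180.2736]), np.float64(0.30326508835209876)) pivot (array([262.4515, 170.6724]), np.float64(0.3400196942921427)) off (array([263.4778, 181.1097]), np.float64(0.2999893330915683))
crop origin 193 131 x5
```

View pics/r4c.png

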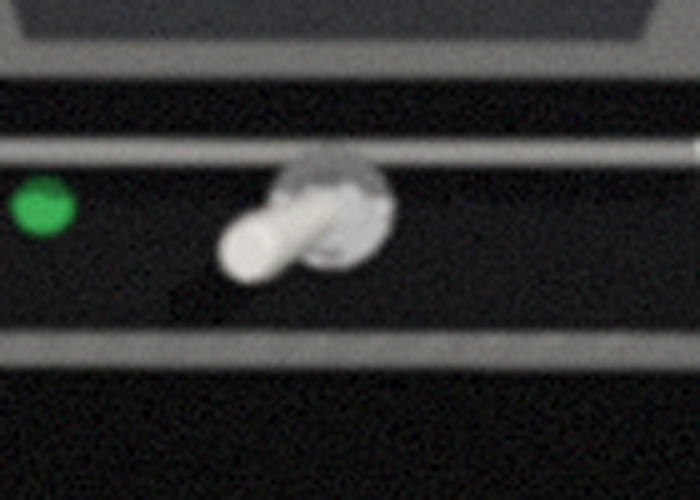

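The lever tip is at (243,180.6), expected (246,180.3). The collar is at (259.6,173). So the switch is about 2.5 mm toward −tool y of my estimate. Going in along the panel's normal with the fingers open astride the lever.

```bash
python3 -m crank '[3,5,0,0,0,-0.4,0, 3,5,25,0,0.3,-0.4,0, 3,5,50,0,0.3,-0.4,0, 3,5,75,0,0.3,-0.4,0, 3,5,90,0,0.3,-0.4,0]'
python3 -m crank '[0,0,8,0,0,0,0, 0,0,16,0,0,0,0, 0,0,22,0,0,0,0, 0,0,26,0,0,0,0, 0,0,27,0,0,0,0]'
python3 - <<'E'
from h import *
s,r,o=delta([.449,-.2748,.0844],tool(np.radians(9.56),35)); print(s,r,o['ft_force'])
E
```

```text
time: 8.73
position: [0.4351, -0.2747, 0.1084]
tool_rot: [0.95, 0.084, 0.299, -0.025]
ft_force: [0.4, -0.8, 0.5]
grip_width: 0.0867
grip_force: 0.0
time: 9.15
position: [0.4493, -0.272, 0.0871]
tool_rot: [0.95, 0.084, 0.299, -0.025]
ft_force: [0.7, 0.2, -0.7]
grip_width: 0.087
grip_force: 0.0
[-2.1983  2.7193  1.7417] [-0.1941  0.0469  0.4507] [ 0.6953  0.1588 -0.6823]
```

```bash
python3 -m crank '[0,0,0,0,0,0,60, 0,0,0,0,0,0,90, 0,0,0,0,0,0,120, 0,0,0,0,0,0,140, 0,0,0,0,0,0,155]' 15
python3 -m crank '[0,0,0,0,0,0,165, 0,0,0,0,0,0,175, 0,0,0,0,0,0,185, 0,0,0,0,0,0,195, 0,0,0,0,0,0,205]'
python3 -m crank '[0,0,0,0,0,0,215, 0,0,0,0,0,0,225, 0,0,0,0,0,0,255, 0,0,0,0,0,0,255, 0,0,0,0,0,0,255]'
```

```text
time: 9.57
position: [0.4482, -0.2723, 0.0873]
tool_rot: [0.95, 0.083, 0.299, -0.025]
ft_force: [-0.4, -0.8, -0.6]
grip_width: 0.0612
grip_force: 0.0
time: 9.98
position: [0.4483, -0.272, 0.087]
tool_rot: [0.95, 0.083, 0.299, -0.026]
ft_force: [0.1, -0.5, 0.0]
grip_width: 0.0281
grip_force: 0.0
time: 10.4
position: [0.4483, -0.272, 0.087]
tool_rot: [0.95, 0.083, 0.299, -0.026]
ft_force: [0.3, 0.1, 0.0]
grip_width: 0.0023
grip_force: 0.0
```

The fingers shut on nothing, so the lever isn't between them. I'll look before acting.

Run:
```python
from h import *
from rig import robot
o=robot.get_obs()
print(o['grip_width'],o['grip_force'],o['ft_force'])
w=robot.camera('wrist')['pixels'][:,:,::-1]; s=robot.camera('scene')['pixels'][:,:,::-1]; t=robot.camera('top')['pixels'][:,:,::-1]
a=cv2.resize(w[100:330,130:390],(800,708))[:420] if 0 else cv2.resize(w[110:310,140:380],(480,400),interpolation=cv2.INTER_CUBIC)
b=cv2.resize(t[190:270,300:364],(320,400),interpolation=cv2.INTER_CUBIC)
cv2.imwrite('pics/p5.png',np.hstack([a,b]))
```

```text
0.0022724454669132473 0.0 [0.2539 0.0942 0.0363]
```

View pics/p5.png

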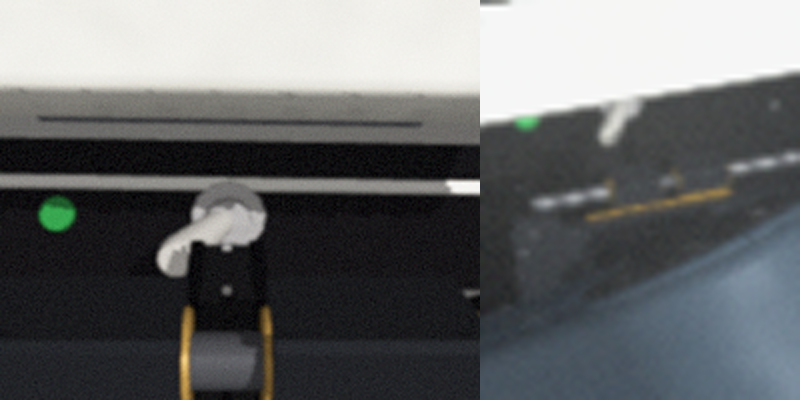

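The picture shows the lever unmoved, tip near px (226.5,237.5), and the shut fingers below the collar at rows ≥230. So the fingers passed on the near side of the lever or short of it. I'll measure where the lever tip lies relative to the tool from all three views.

Run:
```python
from h import *
from rig import robot
o=robot.get_obs(); cam=robot.camera('wrist'); M=cam['mount'];Kw=cam['intrinsics']
T=np.eye(4);T[:3,:3]=R.from_quat(o['tool_rot']).as_matrix();T[:3,3]=o['position'];Ew=T@M
# least squares tip from top ray + this wrist ray
def rayl(px,K,E): d=E[:3,:3]@np.linalg.inv(K)@[*px,1]; return E[:3,3],d/np.linalg.norm(d)
L=[rayl((326,218),K,E),rayl((226.5,237.5),Kw,Ew)]
A=sum(np.eye(3)-np.outer(d,d) for _,d in L); b=sum((np.eye(3)-np.outer(d,d))@c for c,d in L)
t=np.linalg.solve(A,b); print('tip world',t,'gap',[np.linalg.norm((np.eye(3)-np.outer(d,d))@(t-c)) for c,d in L])
print('tip in tool mm',np.linalg.inv(T)@[*t,1]*1e3)
def pr(q): q=np.linalg.inv(M)@[*q,1]; u=Kw@q[:3]; return (u[:2]/u[2]).round(1)
for x in(-.0095,0,.0095): print(x,'tcp',pr([x,0,0]),'fingertip',pr([x,0,.025]))
g=cv2.cvtColor(cam['pixels'],cv2.COLOR_RGB2GRAY); 
for r in range(196,300,4): print(r,g[r,210:300:4])
```

```text
tip world [ 0.4444 -0.2571  0.1044] gap [np.float64(0.00041880584949296513), np.float64(0.0004188058494929329)]
tip in tool mm [   8.894   -15.3335  -14.9607 1000.    ]
-0.0095 tcp [255.5 254.6] fingertip [255.3 236.8]
0 tcp [255.6 240. ] fingertip [255.3 223.6]
0.0095 tcp [255.6 224.9] fingertip [255.3 210.1]
196 [23 14 19 15 16 14 21 16  6 12  7  2 15 18 12 18  2  7 19  9 15 11 18]
200 [144 142 144 151 146 146 141 145 150 146 140 118 131 141 144 133 133 131
 132 134 135 134 129]
204 [ 94  97 103 103 106 107 112 106 118 110 115 115 115 116 126 129 132 135
 134 137 137 135 135]
208 [ 16  15  12  11   7  19  10  57 113 115 109  97 109 109 111  38  12  21
  13  11  14  11  18]
212 [ 13  16  18   3  15  17   6 109 111  95 111 104 162  97 112  93   6  16
  18  14  10  11  17]
216 [ 17  18  15  12  20  22  26 188 141 158 177 186 185 182 172 146  22  15
  19   4  14  19  15]
220 [ 20  19  19  19  24  21  19 145 172 191 197 195 185 186 175 176  20  14
  24  21  24  14  22]
224 [ 20  22  19  26  24  69 154 186 198 203 199 175 181 176 178 158  22  23
  25  25  18  20  21]
228 [ 26  21  20  28
[... 941 characters left out ...]
20  28]
272 [ 27  25  33  26  27  26  87  98   8  19   6  22  18  14  22 122  18  23
  24  25  23  32  26]
276 [ 24  27  29  21  24  22 102 102  43  47  44  43  38  28  32  90  27  21
  25  20  28  27  21]
280 [ 27  37  36  33  36  31 120  84  67  72  66  70  70  38  38  79  31  38
  34  35  33  40  32]
284 [ 43  41  45  39  40  39 131  85  81  77  82  86  85  47  44  82  32  42
  46  41  37  43  45]
288 [ 38  32  34  35  38  33 168  99  93  98  97  95  95  48  50  89  33  32
  34  36  36  34  42]
292 [ 31  37  35  40  31  34 170 105  91  94  96  93  94  48  45  92  42  33
  35  35  35  35  34]
296 [ 37  31  31  32  36  37 146  98  85  86  90  83  70  46  43  85  36  33
  42  35  36  34  33]
```

```bash
for i in 1 2; do python3 -m crank '[0,0,1,0,0,0,255, 0,0,2,0,0,0,255, 0,0,3,0,0,0,255, 0,0,4,0,0,0,255, 0,0,4,0,0,0,255]' | grep -E 'position|ft_force'; done
```

```text
position: [0.4507, -0.2715, 0.0835]
ft_force: [-0.4, -0.3, 0.2]
position: [0.4529, -0.2712, 0.0803]
ft_force: [-0.6, -0.5, -0.7]
```

```bash
for i in 1; do python3 -m crank '[0,0,1,0,0,0,255, 0,0,2,0,0,0,255, 0,0,3,0,0,0,255, 0,0,4,0,0,0,255, 0,0,4,0,0,0,255]' | grep -E 'position|ft_force|width'; done
python3 - <<'E'
from h import *
from rig import robot
cam=[robot.camera('wrist')['pixels'] for _ in range(4)]; g=np.mean([cv2.cvtColor(c,cv2.COLOR_RGB2GRAY) for c in cam],0).astype(int)
print(robot.get_obs()['ft_force'])
for r in range(200,270,3): print(r,*g[r,210:300:3])
E
```

```text
position: [0.4552, -0.2707, 0.077]
ft_force: [-0.5, 0.3, 0.3]
grip_width: 0.0001
[ 0.0886 -0.1658 -0.0077]
200 12 16 9 12 15 12 11 17 12 11 15 17 10 13 14 11 8 14 11 12 13 14 17 16 16 13 16 16 10 11
203 82 82 68 66 67 69 66 60 51 47 50 52 47 40 37 38 40 40 33 31 33 31 31 33 24 26 27 25 26 22
206 146 143 146 146 143 144 145 144 145 147 143 147 144 138 129 121 134 142 147 145 147 145 146 143 141 140 140 141 140 134
209 129 131 133 131 132 134 136 135 133 135 136 128 107 115 117 118 116 110 126 141 142 145 143 143 144 145 141 142 144 145
212 15 12 14 18 18 18 20 19 19 21 75 111 112 115 112 112 112 111 112 86 42 50 49 48 48 47 51 57 58 57
215 11 13 12 15 12 14 12 16 10 59 109 110 109 97 89 87 95 105 110 108 81 11 12 14 12 14 9 12 14 9
218 10 15 13 15 11 11 13 15 14 96 113 109 90 97 104 104 127 106 107 113 108 27 13 15 13 14 15 14 16 15
221 12 9 22 16 13 12 16 14 50 182 175 111 158 171 173 150 178 183 137 122 117 59 14 12 8 16 12 16 14 14
224 23 20 20 21 20 21 21 16 69 182 165 131 164 183 193 189 184 185 178 180 184 133 19 22 19 20 18 15 18 21
227 22 22 19 22 24 25 21 23 46 139 159 179 19
[... 698 characters left out ...]
 21 18 20 20 6 13 17 20 24 24 26 24 23 21 22 21
251 26 29 25 22 25 24 24 27 25 14 8 14 22 17 22 19 19 21 12 10 19 24 21 26 25 23 22 24 25 25
254 28 25 24 26 26 23 22 29 24 16 13 18 19 19 19 19 20 17 16 11 18 23 30 24 26 27 26 26 24 26
257 23 25 26 24 22 25 26 22 23 11 16 18 22 23 17 17 18 18 20 12 21 24 23 28 25 23 28 23 24 25
260 26 26 24 22 24 22 25 25 25 13 12 15 9 18 24 15 21 17 16 6 16 25 25 23 25 24 24 28 23 25
263 24 27 25 25 25 21 24 28 30 62 9 13 14 13 35 24 13 14 9 21 53 25 28 26 25 26 27 22 24 25
266 22 30 26 27 21 21 26 26 46 104 26 14 11 15 10 9 13 12 9 48 94 26 25 26 24 23 23 22 25 26
269 25 27 26 24 27 22 24 27 61 121 34 12 15 14 17 14 15 10 9 49 110 28 24 25 23 27 25 25 28 19
```

No contact though the fingertips should have met the collar, and the bottle ended about 9 mm toward +tool x of the TCP. Both suggest the fingers' real position differs from the frame. I'll back out and measure it by viewing the fingers over the white deck, open and closed.

```bash
python3 -m crank '[0,0,-20,0,0,0,255, 0,0,-55,0,0,0,255, 0,0,-90,0,0,0,255, 20,0,-120,0,0,0,255, 50,0,-140,0,0,0,255]' | grep -E 'pos|ft'
python3 -m crank '[25,0,-5,0,0,0,255, 50,0,-5,0,0,0,255, 60,0,-5,0,0,0,255, 60,0,-5,0,0,0,255, 60,0,-5,0,0,0,255]'
python3 - <<'E'
from rig import robot
import cv2
cv2.imwrite('pics/c6.png',robot.camera('wrist')['pixels'][:,:,::-1])
E
python3 -m crank '[0,0,0,0,0,0,100, 0,0,0,0,0,0,150, 0,0,0,0,0,0,150, 0,0,0,0,0,0,150, 0,0,0,0,0,0,150]'
python3 - <<'E'
from rig import robot
import cv2,numpy as np
im=robot.camera('wrist')['pixels'][:,:,::-1];cv2.imwrite('pics/c7.png',im)
cv2.imwrite('pics/p6.png',np.hstack([cv2.resize(i[150:300,120:390],(400,222),interpolation=cv2.INTER_CUBIC) for i in (cv2.imread('pics/c6.png'),im)]))
E
```

```text
position: [0.4143, -0.2779, 0.2214]
ft_force: [0.5, -0.3, -0.7]
time: 12.88
position: [0.4619, -0.2688, 0.259]
tool_rot: [0.95, 0.084, 0.299, -0.026]
ft_force: [0.7, -0.4, 0.1]
grip_width: 0.0004
grip_force: 0.0
time: 13.35
position: [0.4618, -0.2696, 0.2587]
tool_rot: [0.95, 0.082, 0.299, -0.026]
ft_force: [0.2, 0.5, 0.8]
grip_width: 0.0262
grip_force: 0.0
```

View pics/p6.png

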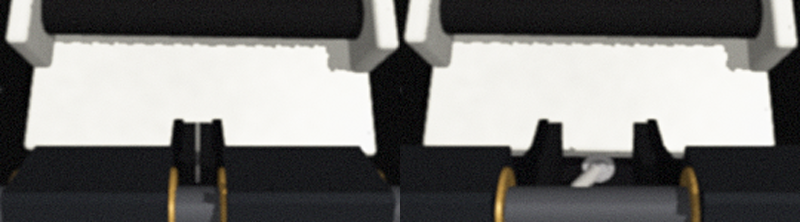

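Fingertips show at row ≈231, with tips 48 px apart at 26 mm opening, which gives a depth of about 0.175 m. That would put the tips well short of the stated nose. I'll settle and measure this numerically.

```bash
python3 -m crank '[0,0,0,0,0,0,150, 0,0,0,0,0,0,150, 0,0,0,0,0,0,150, 0,0,0,0,0,0,150, 0,0,0,0,0,0,150]' | grep width
python3 - <<'E'
from h import *
from rig import robot
o=robot.get_obs(); c=robot.camera('wrist'); g=cv2.cvtColor(c['pixels'],cv2.COLOR_RGB2GRAY); print(o['grip_width'])
cv2.imwrite('pics/c8.png',g)
def runs(g,r):
    b=(g[r,140:370]<110).astype(int); e=np.flatnonzero(np.diff(b)); return e+141
for r in range(226,252,2): print(r,runs(g,r))
g6=cv2.imread('pics/c6.png',0)
for r in (228,232,236,242): print('closed',r,runs(g6,r))
E
```

```text
grip_width: 0.0356
0.0355633739208445
226 []
228 []
230 []
232 [205 212 296 302]
234 [204 220 287 303]
236 [203 220 287 304]
238 [202 220 287 304]
240 [202 220 287 305]
242 [201 220 287 306]
244 [200 220 287 307]
246 [200 220 286 307]
248 [199 220 287 308]
250 [179 197 221 286 310 329]
closed 228 []
closed 232 [237 244 263 270]
closed 236 [237 253 254 270]
closed 242 [236 252 254 271]
```

The whole gripper sits about 30 mm further back along tool z than stated (tips at z≈−5 mm). That explains the miss, so I'll go 20 mm past the tip point this time. First back to the pre-pose.

```bash
python3 -m crank '[-25,0,0,0,0,0,0, -60,0,0,0,0,0,0, -95,0,0,0,0,0,0, -108,0,15,0,0,0,0, -108,0,30,0,0,0,0]' | grep -E 'width|ft'
python3 - <<'E'
from h import *
s,r,o=delta([.449,-.2748,.0844],tool(np.radians(9.56),35)); print(s,r,o['time'])
E
```

```text
ft_force: [0.5, -0.3, 1.0]
grip_width: 0.0612
[ -0.5531   2.0169 105.3101] [-0.1004  0.1424  0.0555] 14.2833
```

```bash
python3 -m crank '[0,0,15,0,0,0,0, 0,0,35,0,0,0,0, 0,0,55,0,0,0,0, 0,0,75,0,0,0,0, 0,0,92,0,0,0,0]' | grep -E 'width|ft'
python3 -m crank '[0,0,6,0,0,0,0, 0,0,13,0,0,0,0, 0,0,20,0,0,0,0, 0,0,27,0,0,0,0, 0,0,32,0,0,0,0]' | grep -E 'width|ft'
python3 - <<'E'
from h import *
s,r,o=delta([.449,-.2748,.0844],tool(np.radians(9.56),35)); print(s,r,o['time'],o['ft_force'])
E
```

```text
ft_force: [-0.0, -0.4, -0.1]
grip_width: 0.0857
ft_force: [0.3, 0.5, 0.1]
grip_width: 0.0871
[ -3.4971   2.5382 -18.9767] [-0.1499  0.0445  0.34  ] 15.1167 [0.2984 0.5497 0.1037]
```

Now close gradually, watching for the lever.

```bash
python3 -m crank '[0,0,0,0,0,0,50, 0,0,0,0,0,0,80, 0,0,0,0,0,0,110, 0,0,0,0,0,0,130, 0,0,0,0,0,0,140]' 15 | grep -E 'width|orce'
python3 -m crank '[0,0,0,0,0,0,150, 0,0,0,0,0,0,160, 0,0,0,0,0,0,170, 0,0,0,0,0,0,180, 0,0,0,0,0,0,190]'| grep -E 'width|orce'
python3 -m crank '[0,0,0,0,0,0,200, 0,0,0,0,0,0,210, 0,0,0,0,0,0,220, 0,0,0,0,0,0,230, 0,0,0,0,0,0,230]'| grep -E 'width|orce'
```

```text
ft_force: [0.5, 0.5, -0.4]
grip_width: 0.062
grip_force: 0.0
ft_force: [-3.8, 6.2, 4.3]
grip_width: 0.0281
grip_force: 3.3
ft_force: [-1.0, 0.6, 0.9]
grip_width: 0.0114
grip_force: 15.0
```

The lever is gripped at 11.4 mm and the wrist force is back near zero, so it is centred. Open, withdraw and check.

```bash
python3 -m crank '[0,0,0,0,0,0,215, 0,0,0,0,0,0,195, 0,0,0,0,0,0,150, 0,0,0,0,0,0,90, 0,0,0,0,0,0,40]' | grep -E 'width|orce'
python3 -m crank '[0,0,0,0,0,0,0, 0,0,0,0,0,0,0, 0,0,-15,0,0,0,0, 0,0,-45,0,0,0,0, 0,0,-80,0,0,0,0]' | grep -E 'width|orce'
python3 -m crank '[0,0,-30,0,0,0,0, 0,0,-60,0,0,0,0, 0,0,-60,0,0,0,0, 0,0,-60,0,0,0,0, 0,0,-60,0,0,0,0]' | grep -E 'width|orce'
cat > chk.py <<'E'
from h import *
from rig import robot
def chk(c,yaw):
    x=np.array([np.cos(yaw),np.sin(yaw)]); y3=np.array([-x[1],x[0],0]); n=np.array([*(-np.sin(np.radians(35))*x),np.cos(np.radians(35))])
    p=np.array([*(np.array(c)-.1206*x),.0844])
    o=robot.get_obs(); cam=robot.camera('wrist'); T=np.eye(4);T[:3,:3]=R.from_quat(o['tool_rot']).as_matrix();T[:3,3]=o['position'];Ew=T@cam['mount']
    def pr(q): q=np.linalg.inv(Ew)@[*q,1]; u=cam['intrinsics']@q[:3]; return u[:2]/u[2]
    for a in(-.4,0,.4): print('exp tip',a,pr(p-.042*n+.042*(np.cos(a)*n+np.sin(a)*y3)))
    print('collar',pr(p-.036*n),'t',o['time'])
    u,v=pr(p).astype(int); g=cv2.cvtColor(cam['pixels'],cv2.COLOR_RGB2GRAY)[v-20:v+16,u-32:u+32]
    print('cols from',u-32); 
    for i in range(0,36,2): print(v-20+i,''.join(' .:-=+*#%@'[min(k//22,9)] for k in g[i]))
E
python3 -c "
from chk import *
chk([.5679,-.2548],np.radians(9.56))"
```

```text
ft_force: [0.8, 0.2, -0.3]
grip_width: 0.0327
grip_force: 0.0
ft_force: [0.1, -0.1, 0.6]
grip_width: 0.0658
grip_force: 0.0
ft_force: [0.9, -0.9, -0.7]
grip_width: 0.0864
grip_force: 0.0
exp tip -0.4 [274.8462 187.1894]
exp tip 0 [257.8125 188.0368]
exp tip 0.4 [240.7106 186.9578]
collar [257.4582 178.5422] t 17.6167
cols from 225
168 **********************+++++++++++++*****************************
170 :::::::::::---------=+=++++++++=++++===----=====================
172                  .:==+++========+++++==:.    .                  
174                 .:=+++++****+++##*++++==:.                .     
176                .:+#%#**#%%#####%%%#**+++=:.                     
178  .    . . ..   .-*%%#*###***###%%%%%%%##*=:.  .         ..   .  
180 ..   ..  ..... .-*##****+**######%%%%%%#*-.. .... . ..  . . ..  
182  ........... . .:+##**+++*###%%%%#%%%%%#+-. ... .     .. .......
184 ......     . .. .-+**+++*#%@@@@@@%%%%%#*-. . . .  ..... ..   . .
186 . .  .... . .  .  .:==+*%@@@@@@@@@%%##+:.....  . ....  ...   .. 
188 . . ........        .-+#@@@@@@@@@@%*=-..  .. .  ..... .... . .. 
190  .. .  . .  .. . .   .=#@@@@@@@@@@#=... . . . ..  ......  ....  
192 .. .  ....  .         .=#@@@@@@@@#=..  . .  .... ... .   .. ....
194  ..   ... ..           .:+*%%%#*=..     ...  .. ...  .   . ... .
196 .   . . .             .   ...... .    ..     .. ..   ...  .  .. 
198  . ..   .           .      ..     ...     ..   .   ........ . ..
200     .. ..               . .   .    ...  .   . .  ...  . . ..   .
202 ::::::.:..... ........:.........................................
```

The roller lever is upright over its collar (both at column 254): it is at centre off. Now across to the shaker.

Run:
```python
from h import *
s,r,o=delta([.4189,.2618,.1827],tool(np.radians(-2.22),35)); print(s,r,o['time'],o['position'],o['q'])
```

```text
[ 104.5834 -530.2284   76.596 ] [-7.0216  0.0675  9.9483] 17.6667 [ 0.3829 -0.2829  0.1851] [-1.291   0.3673  2.1205  0.901   0.8133 -0.5856]
```

```bash
python3 -m crank '[25,-15,-8,0,0,0,0, 55,-40,-8,0,0,1,0, 80,-70,-5,-1,0,2,0, 100,-105,0,-2,0,3,0, 110,-140,5,-2,0,3.3,0]' | grep -E 'posi|orce'
python3 - <<'E'
from h import *
for t in ([.47,.06,.25],[.4189,.2618,.1827]):
    s,r,o=delta(t,tool(np.radians(-2.22),35)); print(s,r,o['time'],o['position'],o['q'])
E
```

```text
position: [0.4514, -0.1272, 0.2447]
ft_force: [1.1, 0.4, -0.7]
grip_force: 0.0
[  33.9887 -184.1983   18.4061] [-5.0089  0.0335  6.6718] 18.0833 [ 0.4514 -0.1272  0.2447] [-0.8629  0.147   2.1897  0.9119  0.6447 -0.1032]
[ -29.1786 -389.9664   57.5611] [-5.0089  0.0335  6.6718] 18.0833 [ 0.4514 -0.1272  0.2447] [-0.8629  0.147   2.1897  0.9119  0.6447 -0.1032]
```

```bash
python3 -m crank '[7,-37,3,-1,0,1,0, 14,-74,6,-2,0,3,0, 21,-111,10,-3,0,4,0, 28,-148,14,-4,0,5.5,0, 33,-182,18,-5,0,6.7,0]' | grep -E 'posi|orce'
python3 - <<'E'
from h import *
s,r,o=delta([.4189,.2618,.1827],tool(np.radians(-2.22),35)); print(s,r,o['time'],o['position'],o['q'])
E
```

```text
position: [0.4616, 0.021, 0.2452]
ft_force: [-0.1, -0.5, -0.1]
grip_force: 0.0
[ -72.8943 -240.2019   26.52  ] [-0.8831  1.0635  1.2179] 18.5 [0.4616 0.021  0.2452] [-0.3167  0.1032  2.2307  0.627   0.29    0.7095]
```

```bash
python3 -m crank '[-5,-35,2,0,0,1,0, -15,-70,5,0,0.5,1,0, -28,-105,9,-0.5,1,1,0, -42,-140,14,-0.8,1,1,0, -53,-170,18,-0.8,1,1,0]' | grep -E 'posi|orce'
python3 - <<'E'
from h import *
s,r,o=delta([.4189,.2618,.1827],tool(np.radians(-2.22),35)); print(s,r,o['time'],o['position'],o['q'])
E
```

```text
position: [0.4473, 0.0853, 0.2252]
ft_force: [-0.2, -1.1, -0.5]
grip_force: 0.0
[ -52.4665 -175.5856   12.9719] [0.9361 1.3777 0.1471] 18.9167 [0.4473 0.0853 0.2252] [-0.0508  0.1581  2.2544 -0.0682  0.1425  1.6258]
```

Joint 6 would pass its range if I kept this wrist side (the estimate is about 3.1 rad). So I'll make a half turn about the tool's z here, which gives the same grasp.

```bash
for i in 1 2 3 4 5; do python3 -m crank '[0,0,0,0,0,-7.1,0, 0,0,0,0,0,-14.2,0, 0,0,0,0,0,-21.3,0, 0,0,0,0,0,-28.4,0, 0,0,0,0,0,-35.5,0]' | grep -E 'ft_f'; done
python3 - <<'E'
from h import *
Rt=tool(np.radians(-2.22),35)*R.from_euler('z',180,degrees=True)
for t in ([.43,.17,.225],[.4189,.2618,.1827]):
    s,r,o=delta(t,Rt); print(s,r,o['time'],o['position'],o['q'])
E
```

```text
ft_force: [-0.5, 0.8, -0.4]
ft_force: [0.2, 0.4, 0.6]
ft_force: [-0.3, -0.3, 0.3]
ft_force: [-0.2, -0.3, -0.1]
ft_force: [0.0, 0.5, -0.1]
[ 20.8377  84.1645 -12.7955] [-1.0087 -1.3548 -2.0733] 21.0 [0.4478 0.0842 0.2254] [-0.0542  0.1576  2.2539 -0.0605  0.1433 -1.4873]
[ 59.7744 174.5608  12.7427] [-1.0087 -1.3548 -2.0733] 21.0 [0.4478 0.0842 0.2254] [-0.0542  0.1576  2.2539 -0.0605  0.1433 -1.4873]
```

```bash
python3 -m crank '[5,20,-3,0,0,-1,0, 10,40,-5,-0.5,-0.7,-2,0, 20,65,-5,-1,-1.3,-2,0, 30,90,-4,-1,-1.3,-2,0, 40,115,0,-1,-1.3,-2,0]' | grep -E 'posi|ft'
python3 - <<'E'
from h import *
Rt=tool(np.radians(-2.22),35)*R.from_euler('z',180,degrees=True)
s,r,o=delta([.4189,.2618,.1827],Rt); print(s,r,o['time'],o['position'],o['q'])
E
```

```text
position: [0.4335, 0.1439, 0.2158]
ft_force: [-0.5, -1.1, -0.4]
[ 35.7381 116.9749  15.3692] [-0.6559 -0.965  -0.6693] 21.4167 [0.4335 0.1439 0.2158] [ 0.1609  0.2004  2.2487 -0.8436  0.1642 -0.5558]
```

```bash
python3 -m crank '[5,20,2,0,0,0,0, 12,45,5,-0.5,-0.7,-0.6,0, 20,70,8,-0.6,-0.9,-0.6,0, 28,95,11,-0.6,-0.9,-0.6,0, 35,115,14,-0.6,-0.9,-0.6,0]' | grep -E 'posi|ft'
python3 -m crank '[0,0,0,0,0,0,0, 0,0,0,0,0,0,0, 0,0,0,0,0,0,0, 0,0,0,0,0,0,0, 0,0,0,0,0,0,0]' | grep -E 'posi|ft'
python3 - <<'E'
from h import *
from chk import chk
Rt=tool(np.radians(-2.22),35)*R.from_euler('z',180,degrees=True)
s,r,o=delta([.4189,.2618,.1827],Rt); print(s,r,o['time'],o['position'],o['q'])
chk([.6082,.2545],np.radians(-2.22))
E
```

```text
position: [0.4185, 0.2618, 0.1835]
ft_force: [-0.2, 0.9, -0.5]
position: [0.4199, 0.2577, 0.1858]
ft_force: [0.1, -0.3, 0.1]
[2.7708 4.1002 1.8792] [-0.1584  0.0995 -0.206 ] 22.25 [0.4199 0.2577 0.1858] [ 0.5213  0.3496  2.1623 -1.2884  0.3263  0.1808]
exp tip -0.4 [238.9963 182.0077]
exp tip 0 [256.1216 182.8758]
exp tip 0.4 [273.2019 181.9258]
collar [255.8736 173.9168] t 22.25
cols from 224
162 :::::::::::::::::::::::::::::...::=+++++=-:::..::::::.:::.:::...
164 :::::::::::::::::::::::::::::-=+*%%%%%%%%%%#*-...::::.:::::::.::
166 ...::::::::::::::.::....:.:=#@@@@%%%%%%%%%@@@%#-:....::::.......
168 ..........................=%@@@@@%####%%%%%%@@@@*:............. 
170 .........................-*#%%%%##%%%@@@@@@@@@@@@+:.............
172 ........................:=#%%%%%%%%%%@@@@@@@@%%%#+:.............
174 .............. ... ...:-+*%%%%%%@%%%@@@@@@@@@@%%%*-.............
176 ................ .:-+*#%%%%%%%@@@@%%%%@@@%%%%%%%#*-.............
178 ................:+%@@@@@@@@@%@@%%@%@%%%%%%%%%%%%*-.. ...........
180 ...............:*@@@@@@@@@@@@%@%%@@%%%%%%%@%%%%*=:..............
182 +++++++++++++++#@@@@@@@@@@@@@%@@@@%%%%%%%%%%%%#*++++++++++++++++
184 ###############@@@@@@@@@@@@@@@%%%%%%%%%%%%%%####################
186 +==+++=+++=++=++%@@@@@@@@@@@%*+++++++**+++++++++++++++++++++++++
188 ........... .....=%@@@@@@@@*:...................................
190 ....................:----:......................................
192 ...................................................... .........
194 ...... .........................................................
196 ................................................................
```

The shaker collar is at (261,173) against (256,174) expected, and the tip at (245,183) against (239,182), still leaning −y. So the lever is about 4.5 mm toward +tool y. Going in, 20 mm past the tip point as before.

```bash
python3 -m crank '[3,8.5,0,0,0,0,0, 3,8.5,25,0,0,0,0, 3,8.5,55,0,0,0,0, 3,8.5,85,0,0,0,0, 3,8.5,110,0,0,0,0]' | grep -E 'posi|ft|width'
python3 -m crank '[0,0,6,0,0,0,0, 0,0,12,0,0,0,0, 0,0,19,0,0,0,0, 0,0,26,0,0,0,0, 0,0,31,0,0,0,0]' | grep -E 'posi|ft'
python3 - <<'E'
from h import *
Rt=tool(np.radians(-2.22),35)*R.from_euler('z',180,degrees=True)
s,r,o=delta([.4877,.2592,.0844],Rt); print(s,r,o['time'],o['q'],o['ft_force'])
E
```

```text
position: [0.491, 0.2777, 0.1159]
ft_force: [0.5, -0.1, 0.1]
grip_width: 0.0874
position: [0.5088, 0.28, 0.0971]
ft_force: [-0.1, -0.6, 0.3]
[ 23.8804 -21.6685   0.3988] [-1.3704 -2.7272 -0.1334] 23.1333 [ 0.4618  0.6055  1.9997 -1.4301  0.2836  0.2925] [-0.0732 -0.5974  0.3391]
```

Joint 4 ran into its limit (−1.43), which pulled the tool aside without touching anything. I'll retreat and come in with 25° of tilt, which eases joint 4 and still clears the shaker's higher lip.

```bash
python3 -m crank '[3,0,-20,0,0,0,0, 8,-5,-45,0,2,0,0, 12,-10,-70,0,5,0,0, 16,-15,-95,0,8,0,0, 20,-20,-115,0,10,0,0]' | grep -E 'posi|ft'
cat > sh.py <<'E'
from h import *
yaw=np.radians(-2.22); th=np.radians(25); x=np.array([np.cos(yaw),np.sin(yaw),0]); y=np.array([-x[1],x[0],0]); up=np.array([0,0,1])
p=np.array([.4877,.2592,.0844])+.0045*y; n=-np.sin(np.radians(35))*x+np.cos(np.radians(35))*up
d=np.sin(th)*x-np.cos(th)*up
fin=p-.012*n+.005*d; pre=fin-.12*d
Rt=tool(yaw,25)*R.from_euler('z',180,degrees=True)
for t in (pre,fin):
    s,r,o=delta(t,Rt); print(s,r,t)
print(o['time'],o['q'],o['position'],o['ft_force'])
E
python3 sh.py
```

```text
position: [0.4522, 0.2636, 0.1639]
ft_force: [-0.3, -1.0, -0.6]
[ -0.9291   0.7197 -16.1347] [-2.5603  0.2983 -0.5871] [0.4462 0.2653 0.1788]
[ -0.2772   6.0768 103.7439] [-2.5603  0.2983 -0.5871] [0.4969 0.2633 0.07  ]
23.55 [ 0.4623  0.4065  1.9976 -0.6142  0.4376 -0.5278] [0.4522 0.2636 0.1639] [-0.3374 -1.0089 -0.554 ]
```

```bash
python3 -m crank '[-1,1,-5,-2.5,0.3,-0.6,0, -1,1,-10,-2.5,0.3,-0.6,0, -1,1,-15,-2.5,0.3,-0.6,0, -1,1,-16,-2.5,0.3,-0.6,0, -1,1,-16,-2.5,0.3,-0.6,0]' | grep -E 'posi|ft|width'
python3 sh.py; python3 -c "
from chk import *
chk([.6082,.2545],np.radians(-2.22))"
```

```text
position: [0.4477, 0.2657, 0.1785]
ft_force: [-0.1, 0.6, 0.5]
grip_width: 0.0872
[ 1.1854 -0.4668 -0.9377] [-0.1082  0.1999 -0.0175] [0.4462 0.2653 0.1788]
[  1.6041  -0.2403 119.0614] [-0.1082  0.1999 -0.0175] [0.4969 0.2633 0.07  ]
23.9667 [ 0.4422  0.3646  2.0081 -0.506   0.4223 -0.6613] [0.4477 0.2657 0.1785] [-0.1198  0.5696  0.4805]
exp tip -0.4 [227.774  187.6359]
exp tip 0 [245.9145 188.0489]
exp tip 0.4 [264.228  187.6618]
collar [246.7469 184.1445] t 23.9667
cols from 213
168 :-------:---:----:--------:---:-:::::::::.:::----:---------:-:-:
170 :----:--:-:-:---::--:--------:---::.:..:.:::::--:--:-::--:-::--:
172 -:-:-----::-::------:--:---::-:::--=+*#####*+-::::-:---::--::-::
174 :-::-----:--:-:-::--::-:::-----+*%@@@@@@@@@@@@@*-::::---::::--:-
176 :::::--:::::-:-:::::::::::::-*@@@@@@@@@@@@@@@@@@@#=:-:-:::::::::
178 .:::::::::::::::.::::.::..:-*@@@@@@@@@@@@@@@@@@@@@@+::::::.::::.
180 .::..::::.:::::..::.:::---=*@@@@@@@@@@@@@@@@@@@@@@@@+::.:.::.:::
182 ::.:::.:::::::::.:=#%@@@@@@@@@@@@@@@@@@@@@@@@@@@@@@@*-..::.:::.:
184 :::.:.::::::::.:+@@@@@@@@@@@@@@@@@@@@@@@@@@@@@@@@@@@*-...:::::::
186 .::..:::::.:..:*@@@@@@@@@@@@@@@@@@@@@@@@@@@@@@@@@@@@#=::.::::::.
188 :.::::::::.:..-@@@@@@@@@@@@@@@@@@@@@@@@@@@@@@@@@@@@@*-.:::::.:::
190 .:.:.:.....:..:%@@@@@@@@@@@@@@@@@@@@@@@@@@@@@@@@@@@#-.:.::.::..:
192 --------------:=@@@@@@@@@@@@@@@@@@@@@@@@@@@@@@@@@@#=:::-:-::::::
194 %%%%%%%%%%%%%%%%%@@@@@@@@@@@@@@@@@@@@@@@@@@@@@@@@%%%%%%%%%%%%%%%
196 @@@@@%%%@%%@%@@@@%%@@@@@@@@@@%%%@@@@@@@@@@@@@@@@@@%@%@@@%@@%@%@@
198 ++++++++++++++*++++++++++++++++++****####***********************
200 .:::....:..:.....:::.:.::...:...:...:.::.:.::.:.:::..:..::..:.:.
202 .::.:..:..:::.:..:.::.:....::.....::::..:..:..:..::.:...:..::..:
```

Collar and tip are about 5.8 mm toward +y of the raw estimate, of which 4.5 mm is already included. Going in.

```bash
python3 -m crank '[1.5,0.5,15,0,0,0,0, 1.5,0.5,40,0,0,0,0, 1.5,0.5,65,0,0,0,0, 1.5,0.5,85,0,0,0,0, 1.5,0.5,95,0,0,0,0]' | grep -E 'ft'
python3 sh.py
python3 -m crank '[0,0,5,0,0,0,0, 0,0,11,0,0,0,0, 0,0,17,0,0,0,0, 0,0,23,0,0,0,0, 0,0,24,0,0,0,0]' | grep -E 'ft|width'
python3 sh.py
```

```text
ft_force: [0.7, -0.2, 0.6]
[ -1.0524  -0.7497 -98.9194] [-0.1698 -0.0038 -0.0063] [0.4462 0.2653 0.1788]
[-1.0603 -0.3941 21.0801] [-0.1698 -0.0038 -0.0063] [0.4969 0.2633 0.07  ]
24.4333 [ 0.3998  0.5791  2.0064 -0.867   0.2412 -0.3161] [0.487  0.2642 0.0887] [ 0.7173 -0.1835  0.5609]
ft_force: [0.1, 0.3, -0.9]
grip_width: 0.0869
[  -0.7199   -0.8939 -121.6505] [-0.1419  0.0674 -0.0006] [0.4462 0.2653 0.1788]
[-0.5788 -0.5968 -1.651 ] [-0.1419  0.0674 -0.0006] [0.4969 0.2633 0.07  ]
24.85 [ 0.3904  0.6283  1.9979 -1.0099  0.2125 -0.1781] [0.4971 0.2639 0.0683] [ 0.0789  0.3121 -0.8953]
```

In place and clear of everything. Closing.

```bash
python3 -m crank '[0,0,0,0,0,0,50, 0,0,0,0,0,0,80, 0,0,0,0,0,0,110, 0,0,0,0,0,0,130, 0,0,0,0,0,0,140]' 15 | grep -E 'width|orce'
python3 -m crank '[0,0,0,0,0,0,150, 0,0,0,0,0,0,160, 0,0,0,0,0,0,170, 0,0,0,0,0,0,180, 0,0,0,0,0,0,190]'| grep -E 'width|orce'
python3 -m crank '[0,0,0,0,0,0,200, 0,0,0,0,0,0,210, 0,0,0,0,0,0,220, 0,0,0,0,0,0,230, 0,0,0,0,0,0,230]'| grep -E 'width|orce'
```

```text
ft_force: [-0.3, -0.3, -0.1]
grip_width: 0.0616
grip_force: 0.0
ft_force: [-1.9, -7.5, 5.2]
grip_width: 0.0286
grip_force: 3.4
ft_force: [0.0, -1.6, 2.0]
grip_width: 0.0117
grip_force: 15.0
```

Gripped at the same width as the roller's lever. Open, withdraw and check.

```bash
python3 -m crank '[0,0,0,0,0,0,215, 0,0,0,0,0,0,195, 0,0,0,0,0,0,150, 0,0,0,0,0,0,90, 0,0,0,0,0,0,40]' | grep -E 'width|orce'
python3 -m crank '[0,0,0,0,0,0,0, 0,0,0,0,0,0,0, 0,0,-15,0,0,0,0, 0,0,-45,0,0,0,0, 0,0,-80,0,0,0,0]' | grep -E 'width|ft'
python3 -m crank '[0,0,-30,0,0,0,0, 0,0,-60,0,0,0,0, 0,0,-60,0,0,0,0, 0,0,-60,0,0,0,0, 0,0,-60,0,0,0,0]' | grep -E 'width|ft'
python3 -c "
from chk import *
chk([.6082,.2545],np.radians(-2.22))
# bystanders: change in the top view since the start
a=cv2.imread('pics/top0.png').astype(int); b=robot.camera('top')['pixels'][:,:,::-1]; cv2.imwrite('pics/top9.png',b); b=b.astype(int)
for n,(u,v,r) in dict(jar=(243,142,12),timer=(151,229,14),plate=(150,151,26),tube=(331,172,22),oldbottle=(337,233,9),t1=(383,231,10),t2=(364,252,10),t3=(334,264,10),rollerlever=(328,216,6),shlever=(160,203,5),tray=(241,210,18)).items(): print(n,np.abs(a-b)[v-r:v+r,u-r:u+r].mean().round(1))
"
```

```text
ft_force: [-1.1, -0.0, 1.0]
grip_width: 0.0327
grip_force: 0.0
ft_force: [-0.2, -0.3, 0.1]
grip_width: 0.0659
ft_force: [-0.2, 0.3, -0.0]
grip_width: 0.0861
exp tip -0.4 [229.0871 183.1246]
exp tip 0 [246.043  183.4535]
exp tip 0.4 [263.1552 183.1332]
collar [246.8026 180.2643] t 27.35
cols from 214
163 ---------------:::-------::-::-::-::-----:::::::::::.::--:-::---
165 --:----------:-----::----:--::-------:--::::::::::::::-----:::::
167 ----------:-:-------------:----:-::::::::.::::::::::::-:-:---::-
169 ----::----:-------::-----:-:--::=*%@@@@@%**=-:.::::---:-------:-
171 :::----:--------:-----:--:-:-=#@@@@@@@@@@@@@@#+::::-----:---::--
173 :::::--:-::::::::::::-:::::-*@@@@@@@@@@@@@@@@@@%+:::::::::::::::
175 ..:::::::::::::::::.::..:.-*@@@@@@@@@@@@@@@@@@@@@%-:..::::::::::
177 .:::::.:::::.::.:::::::.::+@@@@@@@@@@@@@@@@@@@@@@@+:..::::::.:::
179 ::..:.:..:::::::::::.:.::-*@@@@@@@@@@@@@@@@@@@@@@@*-:.:::::.::::
181 ...:::.:::.:.::::::::::::=%@@@@@@@@@@@@@@@@@@@@@@@#=::.:::::::..
183 ::..:..:.:...::..:::::::.-#@@@@@@@@@@@@@@@@@@@@@@@*-:::::::..:..
185 :..::::.:.:..::.:::.::::.:+%@@@@@@@@@@@@@@@@@@@@@%=:...:::...:..
187 ::::::::::::::::::::::::.::+%@@@@@@@@@@@@@@@@@@@%=:::::::..:.:::
189 ****************************#%@@@@@@@@@@@@@@@@@%#**************+
191 %@@@@@@@@@@@@@@@@@@@@@@@@@@@@@@@@@@@@@@@@@@@@@@@@@@@@@@@@@@@@@@@
193 *****##############%%%##########%#%%%%%%%%%###########%#####%###
195 ...:.::::::::.:::::::.:.::::.::::::::.:::::::::::..:::::::::::::
197 :.......:::..::.:...:...::::.:.:::::.::.:.:::.:.::.::.::..::..::
jar 1.8
timer 66.6
plate 0.7
tube 1.3
oldbottle 101.4
t1 2.3
t2 2.8
t3 2.9
rollerlever 38.2
shlever 52.7
tray 15.9
```

The shaker lever is centred too. The timer and bottle are hidden from above by the arm, so I'll check them in the wrist and scene views by rectifying both to the bench plane.

Run:
```python
from h import *
from rig import robot
o=robot.get_obs(); cam=robot.camera('wrist'); T=np.eye(4);T[:3,:3]=R.from_quat(o['tool_rot']).as_matrix();T[:3,3]=o['position'];Ew=T@cam['mount']
sc=robot.camera('scene')
def rect(im,K,E,c,z,h=.06,N=60):
    P=K@np.linalg.inv(E)[:3]; X,Y=np.meshgrid(np.linspace(-h,h,N)+c[0],np.linspace(-h,h,N)+c[1],indexing='ij')
    q=P@np.stack([X.ravel(),Y.ravel(),np.full(X.size,z),np.ones(X.size)]); q=(q[:2]/q[2]).reshape(2,N,N).astype(np.float32)
    return cv2.remap(im,q[0],q[1],cv2.INTER_LINEAR)
def cen(im,c,h=.06,N=60):
    m=im.min(2)>110; i,j=np.nonzero(m); g=np.linspace(-h,h,N); return m.sum(), (c[0]+g[i].mean(),c[1]+g[j].mean()) if m.any() else None
c=ray((151,229),.026); t0=cv2.imread('pics/top0.png'); s0=cv2.imread('pics/scene0.png')
print('timer',c,'top0',cen(rect(t0,K,E,c,.026),c)); 
print('wrist now',cen(rect(cam['pixels'],cam['intrinsics'],Ew,c,.026),c))
b=[.48,.004]
for nm,im in(('scene0',s0),('scene now',sc['pixels'][:,:,::-1].copy())):
    print(nm,'timer',cen(rect(im,sc['intrinsics'],sc['extrinsics'],c,.026),c),'cap@z.134',cen(rect(im,sc['intrinsics'],sc['extrinsics'],b,.134,.03),b,.03))
    a=rect(im,sc['intrinsics'],sc['extrinsics'],[.69,-.006],.075,.05); print(' jar',cen(a,[.69,-.006],.05))
g=cv2.cvtColor(sc['pixels'],cv2.COLOR_RGB2GRAY)
P=sc['intrinsics']@np.linalg.inv(sc['extrinsics'])[:3]
for z in(.134,.004): q=P@[.482,.004,z,1]; print('bottle exp px',z,q[:2]/q[2])
for r in range(150,232,3): print(r,''.join(' .:-=+*#%@'[min(k//22,9)] for k in g[r,235:330:2]))
```

```text
timer [0.4158 0.2862 0.026 ] top0 (np.int64(940), (np.float64(0.4136098729037468), np.float64(0.28788942235946224)))
wrist now (np.int64(1126), (np.float64(0.41066133911657426), np.float64(0.29189221508479707)))
scene0 timer (np.int64(2313), (np.float64(0.4361661719949931), np.float64(0.286746584460377))) cap@z.134 (np.int64(858), (np.float64(0.5022140571293113), np.float64(0.00016451345264904696)))
 jar (np.int64(1269), (np.float64(0.7012773971230516), np.float64(-0.0024639179388548276)))
scene now timer (np.int64(2210), (np.float64(0.43809762078938613), np.float64(0.2866257306196245))) cap@z.134 (np.int64(2278), (np.float64(0.48767131441496403), np.float64(0.003159387509114449)))
 jar (np.int64(1268), (np.float64(0.7012682457359781), np.float64(-0.0024417473132652486)))
bottle exp px 0.134 [279.6388 187.2862]
bottle exp px 0.004 [276.8216 209.698 ]
150  .  ................... ............... ..... ..
153 ....................... . ......................
156 ........... ........... .. ...... .... .........
159  .............. ... . ..........................
162 .....................
[... 546 characters left out ...]
. . .......
195 ......... ....+-+****#%%#+++=--=+=-........... .
198     .........+-=*********+****++=+-........... .
201    .........=--**********+*******+  ............
204     .... ..-=-***********+---=***.  ............
207     ......:+-+*********++=----=*= ....... ......
210     . ....+-=***********+=--=-=+  .. .......  ..
213     . . .-++**********++----==+: ..... ..  ... .
216       ...:---+****************= ...............-
219       ......:---=+***********+ . . ............+
222       ..........:---=+*******: ................+
225       ..............:---=+**= ................:+
228       .................::---. ................-+
231   .   ........... .......... .......... ......-+
```

The timer and jar are unmoved. The timer's small wrist offset matches the bias I saw at the switch. The bottle's cap is at scene px (281,187), where an upright bottle in the tray should be. The robot is clear.

```bash
python3 -c "
from rig import robot
print(robot.hand_in())"
```

```text
the job is handed in; nothing more can be done
None
```

I handed the job in at about 27.5 s of the 61 s allowed: both toggles are at centre off, the bottle stands upright in the tray, and the timer, jar, microplate and tube showed no movement in my last camera checks.

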